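Latch the plane-iron case and tug-test it

ROBOT

A 6-joint arm with a two-finger parallel gripper is mounted at the origin on the work surface. World frame = base frame: x ahead of the robot, y to its left, z up, the work surface at z = 0. Lengths are in m, angles in degrees, forces in N, time in s.
With the tool pointing down it reaches from about 0.275 to 0.975 m from the base axis. Payload 8.4 kg.
Tool frame: the origin (TCP) lies midway between the tips of the shut fingers; the grasp point (between the pads) lies 19 mm behind it (arm.pinch_z is the distance from the TCP to the grasp point, in m); z points along the fingers, y is the line along which they close (so a half turn about z gives the same grasp; the last joint's range is limited). The gripper opens to 92 mm and grips with 3 to 60 N. Pads are 20 mm wide; open, the fingers measure 128 mm over their backs; the gripper's body (75 mm by 189 mm) begins 69 mm behind the grasp point.
Start: joints at [76.753, 20.225, 93.587, -0, 66.188, -0.138], TCP at [0.142, 0.609, 0.215] pointing down, gripper open.
Joint ranges: [-150.9, 150.9], [-52.94, 120.26], [3.33, 152.33], [-74.26, 254.26], [0, 154.13], [-172.89, 172.89]. Speed limits (degrees/s): [127.2, 127.2, 159.86, 180, 180, 180].

INTERFACE

Orientations are given as [roll, pitch, yaw] about the fixed x, y, z axes, in that order (R = Rz(yaw) Ry(pitch) Rx(roll)).
In Python, from station import arm, imaging gives the robot as it stands. The module is installed in compiled form; this text tells all that it offers. Calls block until the motion is done:
- arm.move_ptp(position, orientation): joint-space move of the TCP to a pose.
- arm.servo_line(position, orientation=None, velocity=0.15): straight line of the TCP; orientation=None keeps the orientation; velocity is the mean speed in m/s.
- arm.set_joints(angles): joint-space move.
- arm.gripper_open() and arm.close(): open the fingers fully, or close them until they stop; the grip force is fixed at half the most.
- arm.sleep(seconds).
- arm.solve_ik(position, orientation): joint angles nearest the present ones, or None.
- arm.sense(): the state.
- imaging.camera(name): name is "scene" or "top" or "wrist"; returns a dict with "frame" (384x512x3 uint8, blue, green, red), "camera_matrix" (3x3 intrinsics, pixels), "rvec" (rotation vector, rad) and "tvec" (3), from world to camera coordinates, as OpenCV has them. Camera axes: x right, y down, z forward; pixel columns grow to the right and rows downward; lengths in m; the calibration is good to about 2 mm. A picture is of the moment at which its call begins. There is no depth.
A pose or a line that the arm cannot do raises arm.MotionError and nothing moves.
- arm.hand_in(): hands the job in; it is judged then, once.
The state is a dict: "clock": time; "qpos": joint angles; "joint_vel": joint speeds; "joint_efforts": joint torques, N m; "tcp_pos": TCP position; "ee_rot": TCP orientation; "force": force on the tool from outside, world axes, zero at the start; "torque": the same for the moment, N m; "opening": finger opening in m; "gripper_force": force on a finger pad.
Only numpy, scipy, OpenCV 4.12 (cv2) and the standard library are available. Lean on these libraries where they do the work, as an engineer would, in place of code of your own. Each camera call takes 0.05 s, during which the arm holds its last target. There are 200 camera calls.

TASK

The lid of the grey steel case has sprung up: push it down by its black bar knob and, keeping it pushed home, turn the knob clockwise until it clicks past its detent, so that the latch holds the lid shut. Then tug firmly upward on the lid's steel pull handle to check that the latch held (if the lid gives, turn the knob back, push it down and latch it again), and let go, leaving the lid shut, the knob clicked and the things around the case undisturbed.

Things in the scene. Friction and masses are not known exactly. Their poses are not given: they have to be found in the camera images.
- case: Grey sheet-steel case, fixed to the bench, 200 (x) x 300 (y) x 100 mm high without its 8 mm lid, which overhangs by 3 mm and is hinged on the +x side. Origin: centre of its underside; its front, with the latch, faces -x, z up.
- lid (a joint): Lid hinge (rad): 0 = pressed home on a hard stop, grows as it rises, to 1.3. Sprung pads hold the unlatched lid ajar at about 0.085 (14 mm at the knob); about 9 N down on the knob brings it home. Latched it rests at about 0.01; shut means under 0.03. Unlatched, about 5 N up at the pull handle lifts it well clear.
- knob_grip (a point): Point to grip on the knob's axis, 30 mm above the lid top; case x -65, y +75 (left front), 138 mm above the bench with the lid home. Black bar knob 44 x 14 mm, from 9 to 45 mm above the lid, its bar along this point's x (low pointed nose at the +x end); z is the axis, about upright. A brass detent ball on a 6 mm high block lies 22 mm from the axis, on the case's +y side.
- knob (a joint): Knob angle (rad), growing clockwise from above, 0 to 2.55 (end stop). At 0 the bar lies along the case's x, nose to +x. Free (0.02 N m, stays where left) up to about 1.55; then the detent resists (about 0.15 N m) to a crest near 2.05 and snaps it on to the stop at 2.55; let go short of the crest it springs back. Clicked means above 2.4.
- strike (a point): Middle of the latch's strike plate inside the case, hidden by the lid: case x -86, y +75 mm, 82 mm up, 16 x 20 x 4 mm. The knob's tongue, under the lid, reaches it from about 1.5 rad on. Lid home: the tongue passes beneath it and holds the lid. Lid up: it passes over, the knob clicks but the lid is not held. Half down: it jams on the plate's edge.
- pull_grip (a point): Middle of the grip bar of the steel pull handle, right front of the lid: case x -65, y -60 mm, 34 mm above the lid top, 142 mm above the bench with the lid home. Round bar 10 mm thick, 90 mm long along this point's y (the case's y), on two end posts, 29 mm of free space beneath.
- pull (a joint): How far the handle is drawn up out of the lid against its springs (m): 0 at rest, stop at 0.008; it starts to move at about 1.5 N plus its weight and gives 1 mm per 1.5 N. A firm tug is more than 0.004 (about 8 N) and held a moment; pulled slowly, a lid that is not held rises instead.
- vise: Bystander, fixed: dark steel machine vise 295 x 90 x 68 mm, to the right of the case.
- plane: Bystander, loose: wooden hand plane 230 x 58 x 90 mm, left of the case. Origin: centre of underside, long along its x.
- hammer: Bystander, loose: hammer with wooden handle, 260 mm long along its x, lying in front of the case.
- wrench: Bystander, loose: steel wrench 180 mm long, lying in front and to the right of the case.
- jar: Bystander, loose: glass jar, 56 mm diameter, 80 mm high, behind the case.
- tin: Bystander, loose: steel tin, 54 mm diameter, 60 mm high, between the case and the plane.
- square: Bystander, loose: try square with wooden stock, 150 mm, lying behind the case.

How it is judged (in metres and radians):
On the way, in this order (a step that is already met when the one before it is completed fails the run):
1. the knob is clicked past its detent with the lid shut beneath it (value of joint knob above 2.4 rad and value of joint lid below 0.03 rad), for 0.2 s.
2. the pull handle is tugged up firmly while the latched lid stays shut (all of step 1 and value of joint pull above 0.004 m), for 0.1 s.
At the end, for the whole second after the job is handed in: The lid is shut (under 0.03 rad, 5 mm at the knob) and at rest, the knob is past its detent (above 2.4 rad), and the pull handle is back down (under 1.5 mm) (all of step 1 and value of joint pull below 0.0015 m and velocity of joint lid below 0.05 rad/s); the robot touches nothing.
It fails at once if a bystander is disturbed (shifted by more than 30 mm) (distance of any of plane, hammer, wrench, jar, tin, square from where it was at the start of the episode above 0.03 m).
It also fails if it takes over 72 s, if anything falls off the work surface, if the arm or the gripper's body presses on something with over 40 N, if the wrist force passes 120 N, or if a joint passes its speed limit or range.

## Working session

There is one attempt and no reset: what is moved stays moved. The work goes in short steps, each a Python script; the robot and the scene stay as the last script left them, time stands still between calls to the robot, and variables do not carry over. Pictures are saved under pics/ and viewed, at most 10 in all, crops included, and the job is handed in when it is done.

```bash
mkdir -p pics; python3 - <<'E'
from station import arm, imaging
import cv2,pickle,numpy as np
d={}
for n in("scene","top","wrist"):
    d[n]=imaging.camera(n);cv2.imwrite(f"pics/{n}0.png",d[n]["frame"])
    R=cv2.Rodrigues(d[n]["rvec"])[0];print(n,(-R.T@np.ravel(d[n]["tvec"])).round(3),R[2].round(2))
pickle.dump(d,open("v0.pkl","wb"))
s=arm.sense();print(s)
E
```

```text
scene [1.119 0.315 1.087] [-0.47 -0.23 -0.85]
top [0.371 0.075 1.04 ] [ 0.21 -0.03 -0.98]
wrist [0.061 0.627 0.384] [ 0.28 -0.07 -0.96]
{'clock': 0.15, 'qpos': array([ 7.67537999e+01,  2.02535747e+01,  9.36194356e+01,  1.73223769e-03,
        6.61880093e+01, -1.39445464e-01]), 'joint_vel': array([-0.01040636, -0.09378235, -0.22449758, -0.07225896, -0.02319589,
        0.04844394]), 'joint_efforts': array([-9.23346524e-04, -5.94208145e+01, -3.34467351e+01,  6.96793338e-02,
        2.03300547e-02, -3.61160505e-05]), 'tcp_pos': array([0.14165169, 0.60834181, 0.21403283]), 'ee_rot': array([-1.79938984e+02, -1.73253934e-03,  1.66892544e+02]), 'force': array([ 0.1744933 , -0.46917241,  0.44302498]), 'torque': array([ 0.01419675, -0.04590691, -0.02542019]), 'gripper_force': 0.0, 'opening': 0.09218626361329114}
```

View pics/top0.png

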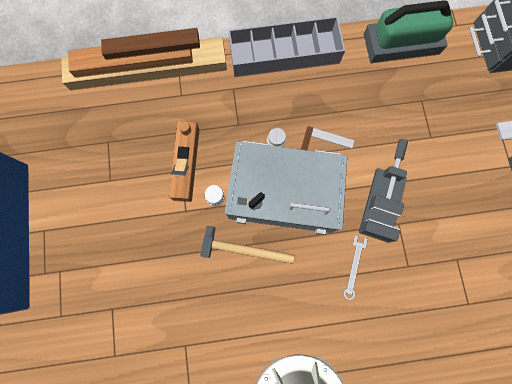

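View pics/scene0.png

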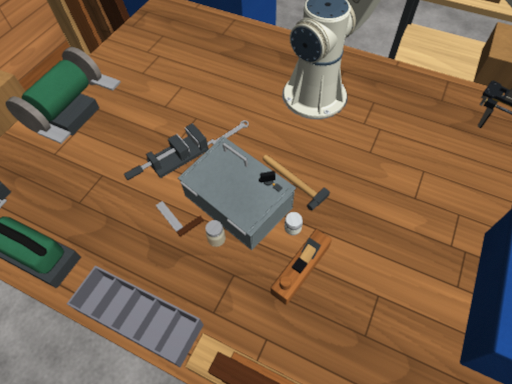

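The top view shows the case at about (287,187), with lid corners near (238,143), (347,153), (343,229) and (227,216). The knob is at (257,200), apparently already partly turned, and the pull bar runs from (290,206) to (328,210). The tin is at (214,195) and the hammer lies in front. I'll zoom in and measure.

```bash
cat > h.py <<'E'
import numpy as np,cv2
def ray(v,px,z):
    R=cv2.Rodrigues(v["rvec"])[0];t=np.ravel(v["tvec"]);c=-R.T@t
    d=R.T@np.linalg.inv(v["camera_matrix"])@np.array([px[0],px[1],1.])
    return c+d*(z-c[2])/d[2]
def proj(v,P):
    return cv2.projectPoints(np.float64(P).reshape(-1,1,3),v["rvec"],v["tvec"],v["camera_matrix"],None)[0][:,0]
E
python3 - <<'E'
import pickle,cv2,numpy as np
from h import *
d=pickle.load(open("v0.pkl","rb"));v=d["top"]
for p,z in(((238,143),.108),((347,153),.108),((343,229),.125),((227,216),.125),((257,200),.167),((309,208),.155)): print(p,ray(v,p,z).round(4))
cv2.imwrite("pics/c1.png",cv2.resize(v["frame"][120:250,195:370],None,fx=4.5,fy=4.5,interpolation=cv2.INTER_CUBIC))
E
```

```text
(238, 143) [0.7008 0.0664 0.108 ]
(347, 153) [ 0.6315 -0.223   0.108 ]
(343, 229) [ 0.4293 -0.1684  0.125 ]
(227, 216) [0.5032 0.1203 0.125 ]
(257, 200) [0.5264 0.0397 0.167 ]
(309, 208) [ 0.4905 -0.0864  0.155 ]
```

View pics/c1.png

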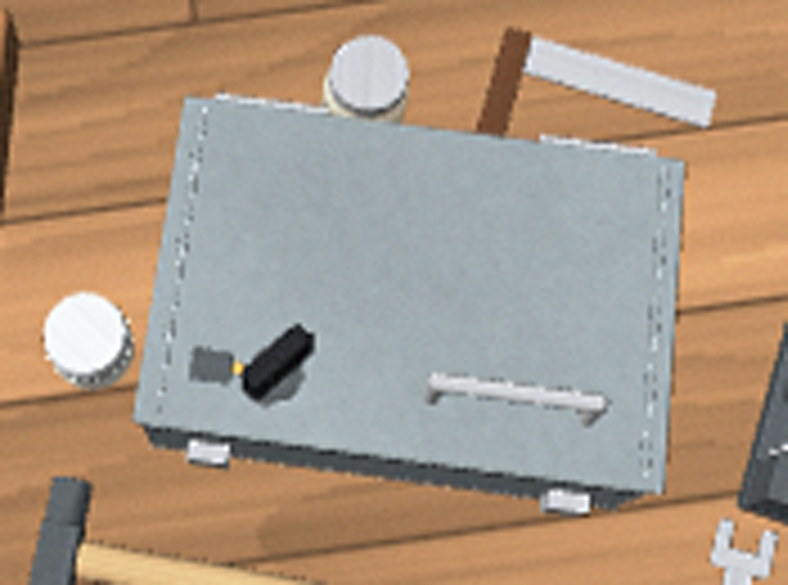

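The crop shows the knob bar from (250,385) to (312,338) with its nose to the upper right, so it is already turned about 40°. The detent block is at (212,364) and the pull bar runs from (435,380) to (605,402). Case yaw is about -14.5°. I'll move above the knob for a close look.

```bash
python3 - <<'E'
from station import arm, imaging
import cv2,pickle,numpy as np
arm.move_ptp([.524,.038,.30],[180,0,125])
arm.sleep(.3)
v=imaging.camera("wrist");pickle.dump(v,open("v1.pkl","wb"));cv2.imwrite("pics/w1.png",v["frame"])
s=arm.sense();print(s["clock"],s["qpos"].round(1),s["tcp_pos"],s["ee_rot"],s["force"])
E
```

```text
2.9583 [  4.    7.   99.8  -0.   73.2 -31. ] [0.52397819 0.03821385 0.29994395] [-1.79994976e+02 -1.84817114e-03  1.25023809e+02] [-0.17017891 -0.45654197 -0.00815459]
```

View pics/w1.png

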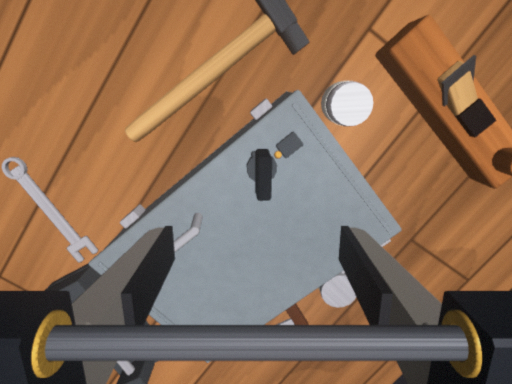

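The wrist view shows the knob bar from (263,150) to (264,200), nose down. The detent block is at (289,144), the ball at (278,155), and the case's front left lid corner at (295,93).

```bash
python3 - <<'E'
import pickle,cv2,numpy as np
from h import *
v=pickle.load(open("v1.pkl","rb"));f=v["frame"]
m=np.zeros(f.shape[:2],np.uint8);b=f[140:210,245:285];m[140:210,245:285]=(b.max(2)<50)*255
c=max(cv2.findContours(m,0,1)[0],key=cv2.contourArea)
r=cv2.minAreaRect(c);print(r,cv2.boundingRect(c))
B=cv2.boxPoints(r)
for z in(.167,):
    P=np.array([ray(v,p,z) for p in B]);print(P[:,:2].round(4),P.mean(0).round(4))
    e=P[1]-P[0],P[2]-P[1];print([(np.hypot(*q[:2]).round(4),np.degrees(np.arctan2(q[1],q[0])).round(1)) for q in e])
fl=ray(v,(294,93),.126);rl=ray(v,(401,231),.108);print("FL",fl,"RL",rl)
e=rl-fl;print(np.degrees(np.arctan2(e[1],e[0])),np.hypot(*e[:2]))
print("ball",ray(v,(278,155),.131),"block",ray(v,(289,144),.127))
for r0 in range(140,212,6): print(r0,f[r0,240:300:4].max(1))
E
```

```text
((263.0, 174.0), (48.0, 14.0), 90.0) (256, 150, 15, 49)
[[0.5072 0.0611]
 [0.5176 0.0684]
 [0.5445 0.0311]
 [0.5336 0.0235]] [0.5257 0.046  0.167 ]
[(np.float64(0.0127), np.float64(35.1)), (np.float64(0.0459), np.float64(-54.2))]
FL [0.50950473 0.12270872 0.126     ] RL [0.70651872 0.07157437 0.108     ]
-14.549890961457612 0.20354173086627292
ball [0.53225486 0.06444789 0.131     ] block [0.53539013 0.07962951 0.127     ]
140 [158 160 163 164 163 161 165 168 162 162 130  91  94  96  97]
146 [163 163 165 165 167 165 166 161 164  93  92  92  99  96  97]
152 [164 163 166  82  40  39  43  62 164 203 180  95  94  95 157]
158 [167 167 152  82  38  48  52  50  79 141 143 156 158 159 163]
164 [167 168  90  90  37  52  54  51  78 121 165 164 165 167 162]
170 [169 168  93  92  43  47  51  52  87 118 163 162 166 166 167]
176 [166 165 146  92  43  51  53  55  92 164 165 163 165 163 164]
182 [167 160 167 165  43  52  52  51 159 163 166 166 162 161 162]
188 [162 162 161 162  48  51  55  56 158 161 164 159 162 158 165]
194 [162 163 163 163  86  51  53  52 158 162 162 162 159 160 163]
200 [162 163 164 162 159  84 102 109 160 159 160 161 158 158 157]
206 [158 165 164 163 161 160 163 161 160 160 159 160 156 157 160]
```

```bash
python3 - <<'E'
import pickle,cv2,numpy as np
from h import *
v=pickle.load(open("v1.pkl","rb"));t=pickle.load(open("v0.pkl","rb"))
f=v["frame"];cv2.imwrite("pics/c2.png",cv2.resize(f[80:220,200:320],None,fx=4,fy=4,interpolation=cv2.INTER_NEAREST))
print(ray(v,(262,167),.130))
# triangulate FL lid corner and tin from top+wrist
def tri(p,q):
    P=[]
    for w in (v,t["top"]): P.append(w["camera_matrix"]@np.c_[cv2.Rodrigues(w["rvec"])[0],np.ravel(w["tvec"])])
    X=cv2.triangulatePoints(P[0],P[1],np.float64(p).reshape(2,1),np.float64(q).reshape(2,1));return (X[:3]/X[3]).ravel().round(4)
o=lambda x,y:(195+x/4.5,120+y/4.5)
print("FL",tri((294,93),o(135,422)),"RL",tri((401,231),o(187,98)),"ball",tri((278,155),o(238,369)))
a=[.527,.040,.167]
print(proj(v,[[.524,.038,.30],[.5267,.0377,.126]]))
E
```

```text
[0.52631044 0.04465883 0.13      ]
FL [0.5092 0.1235 0.1285] RL [0.7039 0.0708 0.1116] ball [0.5353 0.0618 0.1092]
[[256.68501815 243.74368466]
 [258.40359828 171.63550787]]
```

View pics/c2.png

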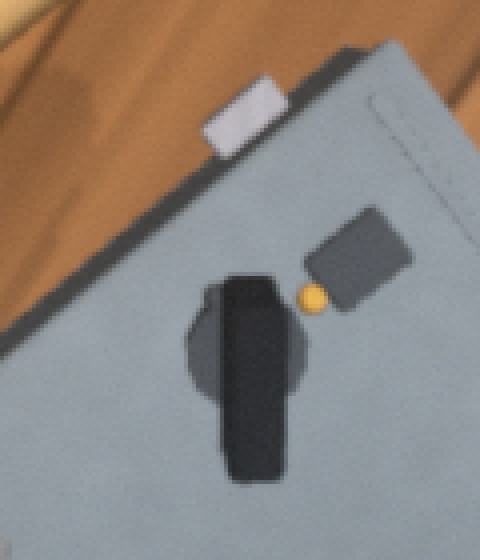

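The crop shows the bar's top face centred at (253,392) in the crop, which is (263,178) in the full frame. The base disc is at (246,350) and the ball at (313,298). All three give a knob axis near (0.5275, 0.043) with the bar at -54.5° world. I'll grip it tilted with the lid.

```bash
cat >> h.py <<'E'
from scipy.spatial.transform import Rotation as Ro
from station import arm
CY=-14.5
def pose(g,th,yaw,back=0.):
    """TCP pose with grasp point at g, tool tilted with the lid by th, retreated by back"""
    R=Ro.from_euler('z',CY,True)*Ro.from_euler('y',th)*Ro.from_euler('z',yaw-CY,True)*Ro.from_euler('x',180,True)
    z=R.as_matrix()[:,2]
    return list(np.array(g)+(arm.pinch_z-back)*z),list(R.as_euler('xyz',True))
def show(l=""):
    s=arm.sense();print(l,round(s["clock"],2),s["tcp_pos"].round(4),s["ee_rot"].round(1),"F",s["force"].round(1),"T",s["torque"].round(2),round(s["opening"],4),s["gripper_force"].round(1));return s
E
python3 - <<'E'
from h import *
from station import imaging
g=[.5275,.043,.152]
arm.move_ptp(*pose(g,.085,125.5,.09)); show()
arm.servo_line(*pose(g,.085,125.5),velocity=.08); show("down")
arm.close(); show("closed")
cv2.imwrite("pics/s1.png",cv2.resize(imaging.camera("scene")["frame"][130:250,170:330],None,fx=4,fy=4))
E
```

```text
Traceback (most recent call last):
  File "h.py", line 17, in show
    s=arm.sense();print(l,round(s["clock"],2),s["tcp_pos"].round(4),s["ee_rot"].round(1),"F",s["force"].round(1),"T",s["torque"].round(2),round(s["opening"],4),s["gripper_force"].round(1));return s
                                                                                                                                                                ^^^^^^^^^^^^^^^^^^^^^^^^
AttributeError: 'float' object has no attribute 'round'
```

```bash
sed -i 's/s\["gripper_force"\].round(1)/round(s["gripper_force"],1)/' h.py
python3 - <<'E'
from h import *
from station import imaging
g=[.5275,.043,.152]
show()
arm.servo_line(*pose(g,.085,125.5),velocity=.08); show("down")
arm.close(); show("closed")
cv2.imwrite("pics/s1.png",cv2.resize(imaging.camera("wrist")["frame"],None,fx=1.5,fy=1.5))
E
```

```text
3.37 [0.533  0.0413 0.2227] [-176.8   -3.8  125.4] F [ 0.5 -0.  -0. ] T [-0.07  0.02 -0.01] 0.0919 0.0
down 4.64 [0.5264 0.0434 0.1338] [-176.9   -3.7  125.4] F [ 0.1 -0.5  0.9] T [-0.07  0.   -0.04] 0.0921 0.0
closed 5.8 [0.5267 0.0439 0.1335] [-177.    -3.7  125.4] F [2.5 3.7 0. ] T [ 0.66 -0.49 -0.07] 0.0137 30.0
```

View pics/s1.png

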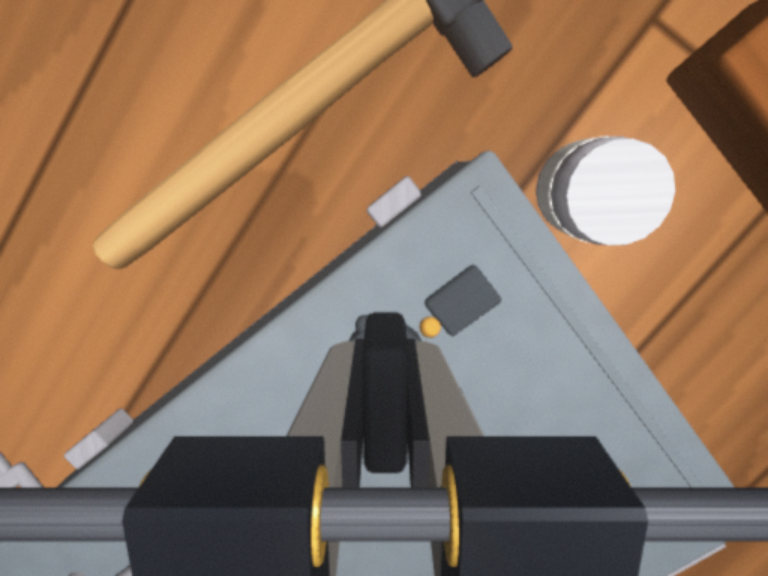

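The wrist view shows both pads square on the bar at about (385,400), clear of the ball at (430,326). Now I'll push home along the hinge arc, watching the force.

```bash
python3 - <<'E'
from h import *
def g(th,dz=0):
    x=.165*(1-np.cos(th))+.038*np.sin(th)-.0035; c,s=np.cos(np.radians(CY)),np.sin(np.radians(CY))
    return [.5278+c*x,.0437+s*x,.138+.165*np.sin(th)+dz]
for th in(.06,.035,.015,0):
    arm.servo_line(*pose(g(th),th,125.5),velocity=.03); show(th)
dz=0
while dz>-.006:
    arm.sleep(.1)
    if show(dz)["force"][2]>16: break
    dz-=.001; arm.servo_line(*pose(g(0,dz),0,125.5),velocity=.02)
E
```

```text
0.06 6.14 [0.526  0.0441 0.1295] [-177.8   -2.6  125.5] F [2.3 2.  1.7] T [ 0.24 -0.3  -0.06] 0.0138 30.0
0.035 6.43 [0.5253 0.0443 0.1255] [-178.7   -1.5  125.5] F [0.1 0.9 4.8] T [ 0.14 -0.06 -0.06] 0.0138 30.0
0.015 6.69 [0.5249 0.0444 0.1223] [-179.4   -0.7  125.5] F [0.6 0.6 5.5] T [ 0.12  0.12 -0.  ] 0.014 30.0
0 6.94 [0.5246 0.0445 0.1199] [-180.    -0.   125.5] F [-0.1  1.7  7.6] T [ 0.11  0.19 -0.02] 0.0141 30.0
0 7.04 [0.5246 0.0445 0.1199] [-180.    -0.   125.5] F [0.3 0.6 7.8] T [0.15 0.14 0.02] 0.0136 30.0
-0.001 7.39 [0.5246 0.0445 0.1194] [-180.    -0.   125.5] F [-3.2  1.1 14.4] T [0.11 0.55 0.02] 0.0139 30.0
-0.002 7.74 [0.5247 0.0445 0.1193] [-180.    -0.   125.5] F [-7.2  0.3 25.2] T [0.07 1.2  0.04] 0.014 30.0
```

The lid is home at a hard stop. Now I'll turn while holding about 18 N down.

```bash
python3 - <<'E'
from h import *
g=np.array([.5244,.0446,.1363]);yaw=125.5
def lead(): return None
while yaw>14:
    yaw-= 10 if yaw>65 else 5
    arm.move_ptp(*pose(g,0,yaw)); s=show(yaw)
    fz=s["force"][2]
    if fz<14: g[2]-=.0006
    if fz>26: g[2]+=.0005
    if np.linalg.norm(s["force"])>45 or abs(s["torque"][2])>1.2: print("stop");break
print(s["qpos"].round(1))
E
```

```text
115.5 8.03 [0.5249 0.0447 0.1194] [180.   -0.  115.5] F [-4.6  1.6 20.6] T [ 0.23  0.88 -0.02] 0.0139 30.0
105.5 8.32 [0.5251 0.0448 0.1194] [180.   -0.  105.5] F [-3.6  2.2 19.7] T [ 0.25  0.77 -0.  ] 0.0138 30.0
95.5 8.62 [0.5253 0.0448 0.1194] [179.9  -0.   95.4] F [-2.   1.9 18.6] T [ 0.28  0.62 -0.05] 0.0138 30.0
85.5 8.91 [0.5256 0.0448 0.1194] [179.9  -0.   85.5] F [-1.8  2.7 17.7] T [ 0.28  0.49 -0.07] 0.0136 30.0
75.5 9.2 [0.5258 0.0447 0.1194] [ 1.799e+02 -1.000e-01  7.550e+01] F [-1.5  1.7 16.9] T [ 0.25  0.32 -0.03] 0.0136 30.0
65.5 9.49 [0.526  0.0447 0.1194] [ 1.799e+02 -1.000e-01  6.550e+01] F [ 0.2  0.9 16.8] T [ 0.1   0.21 -0.  ] 0.0138 30.0
55.5 9.78 [0.5262 0.0445 0.1194] [ 1.799e+02 -1.000e-01  5.550e+01] F [ 0.8  0.7 16.7] T [0.05 0.09 0.02] 0.0138 30.0
50.5 10.03 [0.5263 0.0445 0.1194] [ 1.799e+02 -1.000e-01  5.050e+01] F [ 0.6  0.5 16.1] T [-0.09  0.06 -0.05] 0.0138 30.0
45.5 10.28 [0.5264 0.0444 0.1194] [ 1.799e+02 -1.000e-01  4.550e+01] F [ 1.7 -0.7 15.2] T [-0.19 -0.06 -0.01] 0.0136 30.0
40.5 10.53 [0.5265 0.0443 0.1194] [ 1.799e+02 -1.000e-01  4.050e+01] F [ 2.2 -1.6 14.5] T [-0.21 -0.09  0.03] 0.0137 30.0
35.5 10.78 [0.5266 0.0442 0.1194] [179.9  -0.2  35.5] F [ 3.  -1.3 14.8] T [-0.37 -0.11 -0.21] 0.0141 30.0
30.5 11.03 [0.5267 0.0441 0.1194] [179.9  -0.2  30.5] F [ 3.  -1.9 14.5] T [-0.36 -0.11 -0.04] 0.0138 30.0
25.5 11.28 [0.5267 0.044  0.1194] [179.9  -0.2  25.5] F [ 2.7 -2.5 13.1] T [-0.5  -0.18 -0.03] 0.0139 30.0
20.5 11.53 [0.5268 0.0439 0.1194] [179.9  -0.2  20.5] F [ 0.7 -2.6 19.9] T [-0.62  0.26  0.03] 0.014 30.0
15.5 11.78 [0.5269 0.0439 0.1193] [179.9  -0.2  15.6] F [ 0.5 -3.4 19.8] T [-0.58  0.1   0.68] 0.0139 30.6
10.5 12.03 [0.527  0.0439 0.1193] [179.9  -0.2  10.6] F [ 1.6 -2.9 18.3] T [-0.57 -0.02  0.86] 0.0155 32.1
[ 4.700e+00  1.830e+01  1.104e+02 -1.000e-01  5.100e+01  8.410e+01]
```

There's a stop torque at yaw 15.5, which matches the expected end stop at 19.5. I'll ease back, release, retreat and look.

```bash
python3 - <<'E'
from h import *
import pickle
from station import imaging
p=[.5265,.0440,.1185]
arm.move_ptp(p,[180,0,18.5]); show()
p[2]=.1195;arm.servo_line(p,velocity=.02);show("eased")
arm.gripper_open(); show("open")
p[2]=.22; arm.servo_line(p,velocity=.12)
# hover seeing knob and pull handle
arm.move_ptp([.485,-.03,.30],[180,0,75]);arm.sleep(.2);show()
v=imaging.camera("wrist");pickle.dump(v,open("v2.pkl","wb"));cv2.imwrite("pics/w2.png",cv2.resize(v["frame"],None,fx=1.5,fy=1.5))
t=imaging.camera("top");pickle.dump(t,open("t2.pkl","wb"))
print(arm.sense()["qpos"].round(1))
E
```

```text
12.29 [0.5271 0.0439 0.1194] [180.   -0.   18.6] F [0.2 1.5 9.3] T [0.2  0.12 0.02] 0.0137 29.9
eased 12.54 [0.5272 0.0439 0.1202] [180.   -0.   18.5] F [0.7 1.1 7.7] T [0.19 0.06 0.06] 0.014 29.9
open 13.75 [0.5265 0.044  0.1195] [180.    0.   18.5] F [-0.2 -0.1 -0.4] T [-0.03  0.13  0.05] 0.0917 0.0
 15.99 [ 0.4849 -0.0297  0.2995] [-180.    0.   75.] F [0.2 0.3 0.4] T [-0.06  0.05  0.03] 0.0917 0.0
[ -3.7   3.2 104.1  -0.   72.8  11.3]
```

View pics/w2.png

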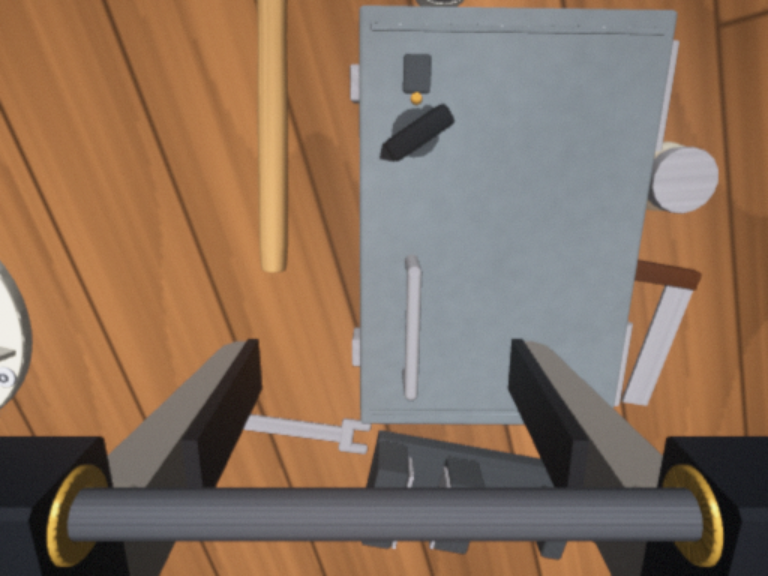

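The knob's nose now points to (380,158), toward the front, at about 144° clockwise (2.5 rad), so it is clicked. The lid looks flush and nothing has moved. The pull bar spans (413,262) to (411,398). Next I'll grip and tug it.

```bash
python3 - <<'E'
from h import *
import pickle
v=pickle.load(open("v2.pkl","rb"))
q=ray(v,(412/1.5,330/1.5),.147);print(q)
g=np.r_[(q[:2]+[.493,-.0867])/2,.142];print(g)
if np.hypot(*(q[:2]-[.493,-.0867]))>.008: raise SystemExit("mismatch")
arm.move_ptp(*pose(g,0,75.5,.08));arm.servo_line(*pose(g,0,75.5),velocity=.08);show("down")
arm.close();s=show("closed")
z0=s["tcp_pos"][2];p=s["tcp_pos"].copy()
for dz in np.arange(.001,.0121,.001):
    p[2]=z0+dz;arm.servo_line(list(p),velocity=.01);s=show(round(dz,4))
    if s["force"][2]<-14: break
arm.sleep(.6);show("held")
E
```

```text
[ 0.48980799 -0.0813778   0.147     ]
[ 0.49140399 -0.0840389   0.142     ]
down 17.76 [ 0.4918 -0.0841  0.1237] [180.   -0.   75.5] F [-0.6 -0.8  0. ] T [-0.07  0.1  -0.02] 0.0922 0.0
closed 18.98 [ 0.4902 -0.0837  0.1231] [-179.9    0.    75.5] F [-4.6  1.1  4.2] T [ 0.13  0.95 -0.1 ] 0.009 30.0
0.001 19.28 [ 0.4901 -0.0837  0.1239] [-180.    -0.    75.5] F [ 0.2  1.  -3. ] T [-0.01  0.06 -0.12] 0.0087 30.0
0.002 19.53 [ 0.4901 -0.0837  0.125 ] [-180.    -0.    75.5] F [ 0.5  0.7 -4.5] T [-0.    0.04 -0.13] 0.0092 30.0
0.003 19.78 [ 0.4901 -0.0838  0.1261] [-180.     0.    75.5] F [ 1.2  0.7 -5.7] T [-0.06 -0.03 -0.06] 0.009 30.0
0.004 20.03 [ 0.4901 -0.0837  0.1271] [-180.     0.    75.5] F [ 0.7  0.4 -7.8] T [-0.1  -0.13 -0.11] 0.009 30.0
0.005 20.28 [ 0.4901 -0.0838  0.128 ] [-180.     0.    75.5] F [ 2.7  0.2 -9.6] T [-0.04 -0.1  -0.11] 0.0095 30.0
0.006 20.53 [ 0.4901 -0.0837  0.1291] [-180.     0.    75.5] F [  1.8  -0.1 -10.9] T [-0.05 -0.3  -0.17] 0.0089 30.0
0.007 20.78 [ 0.4901 -0.0838  0.1301] [-180.     0.    75.5] F [  3.1  -0.2 -12.3] T [-0.05 -0.35 -0.14] 0.0091 30.0
0.008 21.03 [ 0.4902 -0.0837  0.1311] [-180.     0.    75.5] F [  3.6  -0.5 -13.8] T [-0.1  -0.41 -0.11] 0.0091 30.0
0.009 21.28 [ 0.4902 -0.0838  0.1317] [-180.     0.    75.5] F [  5.6  -0.9 -20.2] T [-0.09 -0.81 -0.13] 0.0087 30.0
held 21.88 [ 0.4901 -0.0837  0.1317] [-180.     0.    75.5] F [  4.8   0.3 -20.4] T [-0.11 -0.87 -0.13] 0.009 30.0
```

The force rose 1.5 N/mm up to the handle stop and held 20 N, so the latch is holding. Now I'll lower, let go and check.

```bash
python3 - <<'E'
from h import *
from station import imaging
arm.servo_line([.4902,-.0837,.1232],velocity=.02);show("low")
arm.gripper_open();show("open")
arm.servo_line([.4902,-.0837,.22],velocity=.1)
arm.move_ptp([.485,-.03,.30],[180,0,75]);arm.sleep(.3);show()
v=imaging.camera("wrist");cv2.imwrite("pics/w3.png",cv2.resize(v["frame"],None,fx=1.5,fy=1.5))
a=cv2.imread("pics/w2.png");d=cv2.absdiff(a,cv2.imread("pics/w3.png")).max(2)>50;print("diff px",d.sum(),np.argwhere(d)[:5])
E
```

```text
low 22.48 [ 0.4901 -0.0837  0.1235] [-180.     0.    75.5] F [-0.5  0.1 -1.5] T [-0.02  0.4  -0.16] 0.0087 30.0
open 23.75 [ 0.4902 -0.0837  0.1232] [180.    0.   75.5] F [ 0.4 -0.7  0.5] T [-0.09  0.11  0.01] 0.0918 0.0
 25.64 [ 0.4845 -0.0304  0.2989] [-179.9    0.    75. ] F [ 1.4 -0.1 -0.3] T [-0.04  0.11  0.02] 0.0916 0.0
diff px 276 [[  0 428]
 [  0 438]
 [  0 439]
 [  0 441]
 [  5 408]]
```

View pics/w3.png

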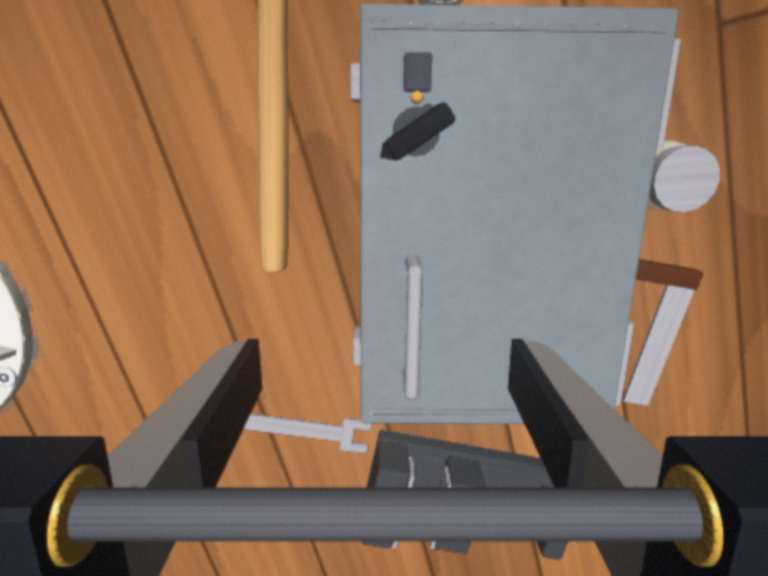

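The view matches the one before the tug: the knob's nose is at (382,157), the lid is flush, the handle is down and the bystanders haven't moved.

```bash
python3 -c "
from station import arm
print(arm.hand_in())"
```

```text
the job is handed in; nothing more can be done
None
```

The lid is latched shut and the knob is clicked at about 2.5 rad; the latch held a 20 N tug on the pull handle, nothing around the case was disturbed, and the job was handed in at about 26 s on the clock (no verdict was returned).

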